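# Grease a pedestal bearing with the full push gun

### The job

Two identical push grease guns stand in the wooden block and only one has a full cartridge: find it by its weight. Press that gun's coupler squarely onto the leaning grease nipple of the bearing until it snaps home, and finish while still holding the gun there with its nozzle spring pushed in well past half its travel. The empty gun belongs standing in its hole in the block; leave the grease pot, the caliper and the spanner where they lie.

Things in the scene. Friction and masses are not known exactly. Their poses are not given: they have to be found in the camera images.
- bearing: Fixed grey pedestal bearing (pillow block) on a dark steel plate 160 x 66 x 8 mm, long along its x; a steel shaft 92 mm long and 25 mm thick runs through it along its y, 50 mm above the bench; the round housing has radius 34 mm and is 38 mm wide. Origin: centre of the plate's underside on the bench, z up.
- nipple: Steel grease nipple fixed on the bearing's housing. Origin: centre of its ball head (14 mm across), about 102 mm above the bench. Its z axis is the nipple's axis and points outward, leaning 30 degrees from the vertical toward the bearing's -x. Below the head a neck 9 mm thick; 18.5 mm below the head's centre a hexagon 17 mm across.
- stand: Fixed wooden block 168 x 64 x 56 mm, long along its x, with two upright holes of 30 mm diameter and 52 mm depth, at x = -45 and +45 mm on its centre line. Origin: centre of its underside, z up. Each hole holds one gun, coupler down, the foot of its barrel resting on the block's top.
- gun_a: Push grease gun, 160 mm long. Origin: on its axis at the foot of the barrel (shoulder that rests on the block); z runs along the gun to its grip (up while it stands). Barrel 40 mm thick from 0 to 76 mm, black flange 45 mm thick from 76 to 84, black grip from 84 to 114: 38 mm along x, two flats 32 mm apart across y. Grip the flats from the end, fingers along the gun, tips just above the flange.
- gun_b: The other push grease gun, same look and size. Of the two either one may be full: the whole gun weighs about 0.65 kg full and 0.33 kg empty (give or take 0.06 kg). On both, below the barrel's foot: a nozzle rod 13 mm thick, then a steel coupler of 26 mm diameter whose mouth lies 46 mm below the foot; the mouth is a funnel 23 mm wide that narrows to a bore of 15.6 mm.
- gun_a_seat (a point): Point on the axis in gun_a's coupler, 14.5 mm above its mouth (31.5 mm below the barrel's foot while the nozzle is out), where the centre of the nipple's head sits when home. The head meets four spring jaws about 12 mm before that; pushed with about 9 N it snaps past them to a stop at home. It takes about 7 N to pull off again.
- gun_b_seat (a point): The same point of gun_b.
- gun_a_nozzle (a joint): How far gun_a's nozzle, with the coupler, is pushed into the barrel along the gun's axis: 0 m out (free), 0.016 m fully in. Its return spring takes 9 N to start moving and 17 N at full travel.
- gun_b_nozzle (a joint): The same for gun_b.
- grease_pot: Small round tin with a lid, 60 mm diameter and 43 mm high, standing on the bench. Origin: centre of its underside.
- spanner: Steel combination spanner, 187 mm long, lying on the bench near its front edge. Origin: centre of its underside.
- caliper: Slide caliper, 205 mm long, lying on the bench behind the bearing. Origin: centre of its underside.

How it is judged:
By the outcome, as a careful person would: the job done as asked, in the order asked, and still so for the second after the job is handed in, while the arm keeps its last pose, push and grip.
It also fails if it takes over 58 s, if anything falls off the work surface, if the arm or the gripper's body presses on something with over 40 N, if the wrist force passes 120 N, or if a joint passes its speed limit or range.

### The arm

A 6-joint arm with a two-finger parallel gripper is mounted at the origin on a cart in front of the work surface, level with it; the furniture and walls round the work are solid. World frame = base frame: x ahead of the robot, y to its left, z up, the work surface at z = 0. Lengths are in m, angles in degrees, forces in N, time in s.
With the tool pointing down it reaches from about 0.3 to 0.85 m from the base axis. Payload 4.2 kg.
Tool frame: the origin (TCP) lies at the very end of the fingers, on their centre line; the grasp point (between the pads) lies 19 mm behind it (ctrl.grip_depth is the distance from the TCP to the grasp point, in m); z points along the fingers, y is the line along which they close (so a half turn about z gives the same grasp; the last joint's range is limited). The gripper opens to 91 mm and grips with 3 to 60 N. Pads are 32 mm wide; open, the fingers measure 118 mm over their backs; the gripper's body (76 mm by 178 mm) begins 60 mm behind the grasp point.
Start: joints at [74.198, 18.312, 89.639, -0, 72.044, -1.146], TCP at [0.145, 0.556, 0.214] pointing down, gripper open.
Joint ranges: [-177.97, 177.97], [-48.28, 115.42], [12.27, 149.76], [-77.06, 257.06], [2.81, 150.46], [-146.56, 146.56]. Speed limits (degrees/s): [147.25, 147.25, 180, 180, 180, 180].

### API

Orientations are given as [roll, pitch, yaw] about the fixed x, y, z axes, in that order (R = Rz(yaw) Ry(pitch) Rx(roll)).
In Python, from plant import readout, optics, job_done, ctrl gives the robot as it stands.
- The arm moves only by the shell command python3 -m pendant 'ROWS' [FORCE]. ROWS is JSON, a list of rows, each a list of 7 numbers: the opening, from -1 (shut) to 1 (fully open), then the shift along the world's x, y, z in m, then the turn, a rotation vector about the world's x, y, z in rad. In form: [[hand, dx, dy, dz, rx, ry, rz], ...]. A call has 1 to 10 rows; each row shifts and turns the commanded pose from where the row before left it; what a row does not reach is not made up. A row lasts 1/10 s, in which the tool goes at most 50 mm and 8.59 degrees, less where a joint would pass 70% of its speed; a pose out of reach is approached as far as the arm can. A call is refused whole if a number of a shift passes 0.05 or a number of a turn 0.15, either way. A call with a gripper value outside its range is refused whole. The fingers move at their own pace and stop on an object; FORCE is the grip in N (left out, the last holds). Time passes only in rows, so rows that do not move let the fingers close. It gives the time, the measured TCP pose, the force, the opening and the grip force at its end, in the units of the state.
- readout.get_state(): the state, without advancing time (a new reading comes with each control period).
- optics.capture(name): name is "scene" or "top"; returns (picture, depth): 400x640x3 uint8, red, green, blue; 400x640 float32, m along the optical axis (not along the pixel's ray), 0 where there is no reading.
- optics.get_calibration(name): a dict with "fx", "fy", "cx", "cy" (pixels), "rvec" (rotation vector, rad) and "tvec" (3), from world to camera coordinates, as OpenCV has them. Camera axes: x right, y down, z forward; pixel columns grow to the right and rows downward; lengths in m; the calibration is good to about 2 mm. A picture is of the moment at which its call begins. get_calibration takes no time and is no camera call.
- job_done(): hands the job in; it is judged then, once.
Trained networks look in the newest picture that a camera, given by its name, has taken for a name from the list of things; names that differ only in an ending like _2 or _b are one class to them, and where a whole thing is asked for, a point or a joint stands for the part that bears it (a point fixed in the world has none). Each returns a list of dicts, best first, with "p" (0 to 1); they miss things now and then, are a little off and sometimes report something else, mostly with a low value. They report only what shows in the picture. A call takes as long as a camera call.
- optics.find_in(camera, label): "centre" ([x, y, z] in m, in world coordinates, good to about 4 mm: the middle of the surface that is visible of it).
The state is a dict: "time_s": time; "qpos": joint angles; "joint_vel": joint speeds; "joint_efforts": joint torques, N m; "tcp_pos": TCP position; "ee_rot": TCP orientation; "force": force on the tool from outside, world axes, zero at the start; "moment": the same for the moment, N m; "opening": opening from 0.0 (shut) to 1.0 (fully open); "grasp_force": force on a finger pad.
Only numpy, scipy, OpenCV 4.12 (cv2) and the standard library are available. Lean on these libraries where they do the work, as an engineer would, in place of code of your own. Each camera call takes 0.05 s, during which the arm holds its last target. There are 200 camera calls.

## Working session

There is one attempt and no reset: what is moved stays moved. The work goes in short steps, Python scripts to look and compute and a shell command to move; the robot and the scene stay as the last step left them, time stands still between calls to the robot, and variables do not carry over. Pictures are saved under pics/ and viewed, at most 10 in all, crops included, and the job is handed in when it is done.

```bash
mkdir -p pics; python3 - <<'E'
from plant import readout, optics, ctrl
import cv2,numpy as np
for c in ["scene","top"]:
    p,d=optics.capture(c); cv2.imwrite(f"pics/{c}0.png",p[:,:,::-1]); np.save(f"pics/{c}0.npy",d)
    for l in ["bearing","nipple","stand","gun_a","grease_pot","spanner","caliper"]:
        print(c,l,[(np.round(x["centre"],3).tolist(),round(x["p"],2)) for x in optics.find_in(c,l)][:3])
    k=optics.get_calibration(c); print({a:np.round(b,3).tolist() for a,b in k.items()})
s=readout.get_state(); print(s, ctrl.grip_depth)
E
```

```text
scene bearing [([0.569, -0.02, 0.042], 0.77), ([0.748, 0.118, 0.039], 0.23)]
scene nipple [([0.57, -0.016, 0.1], 0.43), ([0.566, -0.018, 0.042], 0.22)]
scene stand [([0.528, 0.162, 0.051], 0.55)]
scene gun_a [([0.512, 0.175, 0.141], 0.66), ([0.603, 0.18, 0.134], 0.66)]
scene grease_pot [([0.748, 0.118, 0.039], 0.78)]
scene spanner [([0.424, 0.087, 0.005], 0.87)]
scene caliper [([0.786, -0.007, 0.009], 0.61), ([0.605, 0.179, 0.136], 0.32)]
{'fx': 474.168, 'fy': 474.168, 'cx': 313.554, 'cy': 194.851, 'rvec': [2.067, -1.262, 0.543], 'tvec': [-0.188, 0.461, 0.504]}
top bearing [([0.587, -0.004, 0.025], 0.85)]
top nipple [([0.435, 0.055, 0.004], 0.41)]
top stand [([0.569, 0.174, 0.052], 0.9)]
top gun_a [([0.525, 0.183, 0.171], 0.7), ([0.588, -0.002, 0.025], 0.44)]
top grease_pot [([0.758, 0.12, 0.043], 0.77)]
top spanner [([0.435, 0.053, 0.005], 0.97)]
top caliper [([0.785, -0.005, 0.009], 0.87)]
{'fx': 453.93, 'fy': 453.93, 'cx': 313.118, 'cy': 191.818, 'rvec': [2.169, -2.121, 0.161], 'tvec': [0.065, 0.624, 0.844]}
{'time_s': 0.8, 'qpos': array([ 7.41986159e+01,  1.83105909e+01,  8.96383063e+01,  8.21068809e-04,
        7.20460014e+01, -1.14625057e+00]), 'joint_vel': array([-0.1093997 , -0.00955686,  0.05953857, -0.00812813, -0.01615168,
       -0.05666951]), 'joint_efforts': array([ 4.53641696e-04, -4.12302017e+01, -2.32223314e+01,  7.28881569e-02,
        3.74171440e-02, -1.02415740e-05]), 'tcp_pos': array([0.1454758 , 0.55630228, 0.21399377]), 'ee_rot': array([ 1.79994884e+02, -6.78902364e-04,  1.65344613e+02]), 'force': array([ 0.58058851, -0.63315851, -0.55763766]), 'moment': array([-0.00285116,  0.05146074, -0.060949  ]), 'grasp_force': 0.0, 'opening': 0.996101671407424} 0.0188
```

View pics/scene0.png

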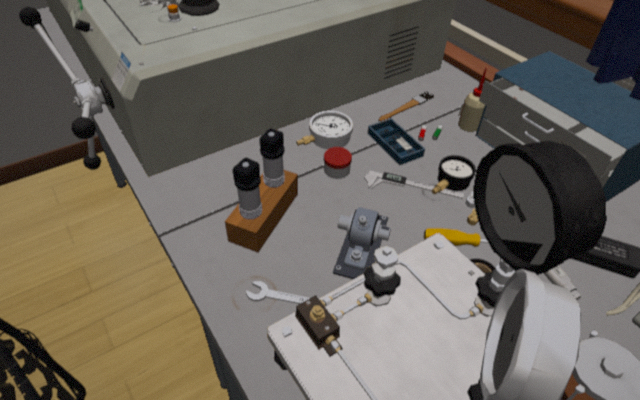

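View pics/top0.png

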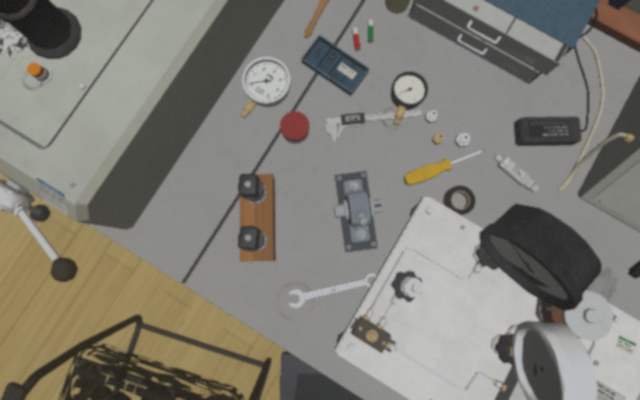

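```bash
cat > h.py <<'E'
import numpy as np,cv2
from plant import optics,readout
def cloud(c,d):
    k=optics.get_calibration(c); R=cv2.Rodrigues(np.array(k["rvec"]))[0]; t=np.array(k["tvec"])
    v,u=np.mgrid[:400,:640]; P=np.dstack([(u-k["cx"])/k["fx"]*d,(v-k["cy"])/k["fy"]*d,d])
    W=(P.reshape(-1,3)-t)@R; W[d.ravel()<=0]=9; return W.reshape(400,640,3)
def proj(c,p):
    k=optics.get_calibration(c)
    K=np.array([[k["fx"],0,k["cx"]],[0,k["fy"],k["cy"]],[0,0,1.]])
    return cv2.projectPoints(np.array(p,float).reshape(-1,1,3),np.array(k["rvec"]),np.array(k["tvec"]),K,None)[0].reshape(-1,2)
def sel(W,lo,hi): 
    return W[((W>lo)&(W<hi)).all(2)]
def rect(P): 
    r=cv2.minAreaRect((P[:,:2]*1000).astype(np.float32)); return np.round(r[0],1),np.round(r[1],1),round(r[2],2)
E
python3 - <<'E'
from h import *
for c in ["top","scene"]:
    d=np.load(f"pics/{c}0.npy"); W=cloud(c,d)
    print(c,"bench z",np.median(sel(W,[.6,.05,-.02],[.7,.1,.02])[:,2]))
    P=sel(W,[.4,.1,.05],[.7,.26,.062]); print("stand",rect(P),len(P))
    for x0,x1 in((.45,.56),(.565,.7)):
        P=sel(W,[x0,.1,.163],[x1,.26,.18]); print("guntop",rect(P),len(P),np.median(P,0))
        P=sel(W,[x0,.1,.10],[x1,.26,.125]); print("barrel",rect(P),len(P))
    P=sel(W,[.45,-.1,.005],[.7,.08,.012]); print("plate",rect(P),len(P))
    P=sel(W,[.45,-.1,.086],[.7,.08,.12]); print("nip",np.round(P,3).tolist()[:40],len(P))
    P=sel(W,[.45,-.1,.05],[.7,.08,.068]); print("housing/shaft",rect(P),len(P))
a=cv2.imread("pics/scene0.png")[190:290,320:420]; b=cv2.imread("pics/top0.png")[160:260,310:410]
cv2.imwrite("pics/crop1.png",np.hstack([cv2.resize(x,(400,400),interpolation=cv2.INTER_CUBIC) for x in(a,b)]))
E
```

```text
top bench z 0.0007108368695186332
stand (array([570.3, 186.6]), array([166.5,  63.7]), 2.66) 1689
guntop (array([525.4, 184.8]), array([32.1, 38.1]), 84.98) 433 [0.52536298 0.18415701 0.16993898]
barrel (array([0., 0.]), array([0., 0.]), 0.0) 0
guntop (array([615.6, 189.3]), array([38.7, 32. ]), 0.38) 416 [0.61444475 0.18854947 0.17019605]
barrel (array([604.5, 176.3]), array([ 4.2, 23.1]), 48.55) 16
plate (array([576. , -11.2]), array([251.6, 168.7]), 3.49) 1091
nip [[0.599, -0.015, 0.086], [0.599, -0.018, 0.087], [0.597, -0.018, 0.086], [0.595, -0.009, 0.088], [0.593, 0.002, 0.086], [0.593, -0.003, 0.088], [0.591, 0.0, 0.086], [0.592, -0.004, 0.086], [0.592, -0.007, 0.086], [0.592, -0.009, 0.086], [0.589, 0.006, 0.087], [0.59, -0.022, 0.086], [0.588, -0.002, 0.087], [0.588, -0.006, 0.086], [0.588, -0.013, 0.086], [0.586, 0.006, 0.086], [0.584, -0.011, 0.087], [0.584, -0.015, 0.087], [0.582, -0.007, 0.086], [0.582, -0.011, 0.088], [0.582, -0.013, 0.087], [0.582, -0.017, 0.088], [0.58, -0.007, 0.086], [0.58, -0.011, 0.089], [0.581, -0.013, 0.086], [0.58, -0.015, 0.089], [0.578, -0.00
[... 1203 characters left out ...]
02, 0.086], [0.594, -0.021, 0.086], [0.563, -0.008, 0.107], [0.563, -0.01, 0.108], [0.562, -0.012, 0.11], [0.563, -0.014, 0.11], [0.566, -0.014, 0.107], [0.566, -0.016, 0.108], [0.566, -0.018, 0.109], [0.586, -0.013, 0.087], [0.592, -0.024, 0.087], [0.562, -0.007, 0.105], [0.561, -0.009, 0.107], [0.563, -0.01, 0.106], [0.56, -0.013, 0.11], [0.561, -0.014, 0.109], [0.562, -0.016, 0.11], [0.563, -0.017, 0.109], [0.565, -0.018, 0.107], [0.568, -0.019, 0.105], [0.586, -0.015, 0.086], [0.561, -0.008, 0.104], [0.561, -0.009, 0.105], [0.559, -0.012, 0.108], [0.56, -0.013, 0.107], [0.56, -0.015, 0.108], [0.562, -0.016, 0.107]] 152
housing/shaft (array([585.3, -12.5]), array([56.1, 92.1]), 22.83) 554
```

View pics/crop1.png

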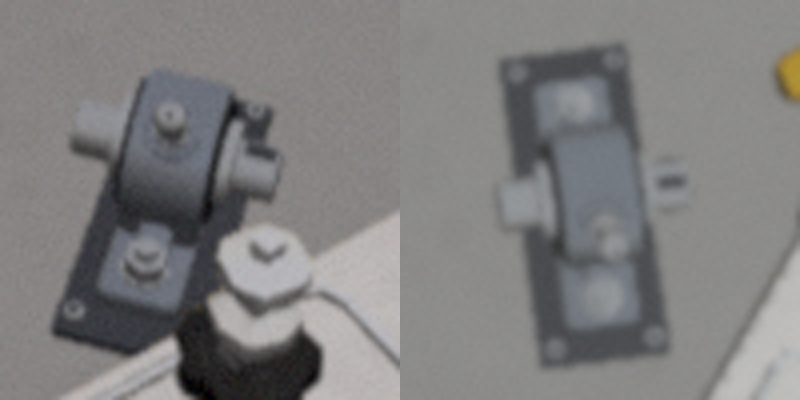

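```bash
python3 - <<'E'
from h import *
from scipy.optimize import least_squares
def back(c,uv,z):
    k=optics.get_calibration(c);R=cv2.Rodrigues(np.array(k["rvec"]))[0];t=np.array(k["tvec"]);C=-R.T@t
    r=R.T@np.array([(uv[0]-k["cx"])/k["fx"],(uv[1]-k["cy"])/k["fy"],1]);return C+r*(z-C[2])/r[2]
Q=np.array([back("top",(310+(x-400)/4-.4,160+y/4-.4),.008) for x,y in[(502,58),(625,45),(668,350),(545,367)]])
print("plate corners",Q.round(4),"c",Q.mean(0)); e=(Q[0]+Q[1]-Q[2]-Q[3])[:2];print("yaw",np.degrees(np.arctan2(e[1],e[0])),[np.linalg.norm(Q[i]-Q[i-1]) for i in range(4)])
allp=[]
for c in["top","scene"]:
    W=cloud(c,np.load(f"pics/{c}0.npy"))
    P=sel(W,[.55,-.035,.0975],[.585,.015,.12]); 
    f=lambda s:np.linalg.norm(P-s,axis=1)-.007
    r=least_squares(f,P.mean(0)-[0,0,.005],loss="soft_l1",f_scale=.001);print(c,len(P),P.mean(0),r.x,np.abs(f(r.x)).mean())
# triangulate
f=lambda s:np.r_[proj("top",s)[0]-[362.1,219.6],proj("scene",s)[0]-[362.4,218.6]]
r=least_squares(f,[.565,-.014,.1]);print("tri",r.x,r.fun)
for c in["top","scene"]:
    W=cloud(c,np.load(f"pics/{c}0.npy"))
    # shaft: ends
    for a in((-.09,-.035),(.005,.05)):
        P=sel(W,[.55,a[0],.045],[.63,a[1],.066]);print("shaft",len(P),P.mean(0).round(4),P.min(0).round(4),P.max(0).round(4))
E
```

```text
plate corners [[ 0.666   0.0343  0.008 ]
 [ 0.6742 -0.0289  0.008 ]
 [ 0.5187 -0.0513  0.008 ]
 [ 0.5088  0.0104  0.008 ]] c [ 0.59192755 -0.00886842  0.008     ]
yaw 8.429699036813355 [np.float64(0.15898708461908684), np.float64(0.06379528827617216), np.float64(0.15718278650684486), np.float64(0.06248820470460896)]
top 47 [ 0.56213079 -0.01333512  0.107171  ] [ 0.56190488 -0.01369525  0.10273929] 0.0005568125517075961
scene 58 [ 0.56191953 -0.01431328  0.10620356] [ 0.56461396 -0.01353852  0.10291381] 0.00057188236119677
tri [ 0.56542337 -0.0126246   0.10291653] [ 0.6394671  -0.30584466 -0.64463151  0.05049384]
shaft 120 [ 0.5957 -0.0452  0.0602] [ 0.5771 -0.0554  0.0471] [ 0.6104 -0.0356  0.0659]
shaft 192 [0.5867 0.023  0.06  ] [0.5616 0.0051 0.0455] [0.6214 0.0377 0.0659]
shaft 177 [ 0.5917 -0.045   0.0582] [ 0.5773 -0.0558  0.0451] [ 0.6076 -0.0352  0.066 ]
shaft 172 [0.5804 0.023  0.0587] [0.5632 0.0061 0.0451] [0.6034 0.0371 0.066 ]
```

```bash
python3 -m pendant '[[1,0.034,-0.033,0.004,0,0,0.017],[1,0.034,-0.033,0.004,0,0,0.017],[1,0.034,-0.033,0.004,0,0,0.017],[1,0.034,-0.033,0.004,0,0,0.017],[1,0.034,-0.033,0.004,0,0,0.017],[1,0.034,-0.033,0.004,0,0,0.017],[1,0.034,-0.033,0.004,0,0,0.017],[1,0.034,-0.033,0.004,0,0,0.017],[1,0.034,-0.033,0.004,0,0,0.017],[1,0.034,-0.033,0.004,0,0,0.017]]'; python3 -m pendant '[[1,0.02,-0.021,0,0,0,0],[1,0.0205,-0.0208,0,0,0,0],[1,0,0,0,0,0,0],[1,0,0,0,0,0,0]]'
```

```text
time_s: 1.8
tcp_pos: [0.4867, 0.2248, 0.2544]
ee_rot: [180.0, 0.0, 175.1]
force: [0.1, 1.1, 0.1]
opening: 1.001
grasp_force: 0.0
time_s: 2.2
tcp_pos: [0.526, 0.1843, 0.2538]
ee_rot: [180.0, -0.0, 175.0]
force: [-0.5, -0.2, -0.2]
opening: 0.998
grasp_force: 0.0
```

```bash
python3 -m pendant '[[1,0,0,-0.04,0,0,0],[1,0,0,-0.04,0,0,0],[1,0,0,-0.03,0,0,0],[1,0,0,0,0,0,0],[-1,0,0,0,0,0,0],[-1,0,0,0,0,0,0],[-1,0,0,0,0,0,0],[-1,0,0,0,0,0,0],[-1,0,0,0,0,0,0],[-1,0,0,0,0,0,0]]' 50; python3 -m pendant '[[-1,0,0,0,0,0,0],[-1,0,0,0,0,0,0]]'
```

```text
time_s: 3.2
tcp_pos: [0.5261, 0.1845, 0.1443]
ee_rot: [180.0, 0.0, 175.1]
force: [-0.2, -0.4, -1.0]
opening: 0.503
grasp_force: 0.0
time_s: 3.4
tcp_pos: [0.526, 0.1845, 0.144]
ee_rot: [180.0, -0.0, 175.1]
force: [0.9, 0.1, 2.4]
opening: 0.348
grasp_force: 50.0
```

```bash
python3 -m pendant '[[-1,0,0,0.01,0,0,0],[-1,0,0,0.01,0,0,0],[-1,0,0,0.01,0,0,0],[-1,0,0,0,0,0,0],[-1,0,0,0,0,0,0],[-1,0,0,0,0,0,0]]'; python3 -m pendant '[[-1,0,0,0,0,0,0]]';python3 -m pendant '[[-1,0,0,0,0,0,0]]'
```

```text
time_s: 4.0
tcp_pos: [0.5256, 0.1844, 0.1736]
ee_rot: [-180.0, -0.0, 175.1]
force: [0.1, 0.8, -3.1]
opening: 0.348
grasp_force: 50.0
time_s: 4.1
tcp_pos: [0.5256, 0.1844, 0.1735]
ee_rot: [-180.0, -0.1, 175.1]
force: [-0.3, 0.2, -2.8]
opening: 0.349
grasp_force: 50.0
time_s: 4.2
tcp_pos: [0.5258, 0.1844, 0.1736]
ee_rot: [-180.0, -0.0, 175.1]
force: [0.2, 0.3, -3.9]
opening: 0.345
grasp_force: 50.0
```

```bash
python3 -m pendant '[[-1,0,0,-0.01,0,0,0],[-1,0,0,-0.01,0,0,0],[-1,0,0,-0.0095,0,0,0],[-1,0,0,0,0,0,0],[-1,0,0,0,0,0,0],[1,0,0,0,0,0,0],[1,0,0,0,0,0,0],[1,0,0,0,0,0,0],[1,0,0,0,0,0,0],[1,0,0,0,0,0,0]]'; python3 -m pendant '[[1,0,0,0,0,0,0],[1,0,0,0,0,0,0],[1,0,0,0.03,0,0,0],[1,0,0,0.04,0,0,0],[1,0.03,0.001,0,0,0,0.03],[1,0.03,0.001,0,0,0,0.03],[1,0.03,0.002,0,0,0,0.03],[1,0,0,0,0,0,0],[1,0,0,-0.03,0,0,0],[1,0,0,0,0,0,0]]'
```

```text
time_s: 5.2
tcp_pos: [0.5261, 0.1845, 0.1446]
ee_rot: [180.0, 0.0, 175.1]
force: [-0.1, -0.2, -0.7]
opening: 0.759
grasp_force: 0.0
time_s: 6.2
tcp_pos: [0.6131, 0.1878, 0.1807]
ee_rot: [-179.9, -0.5, -179.8]
force: [-0.8, -0.3, -0.4]
opening: 1.004
grasp_force: 0.0
```

```bash
python3 -m pendant '[[1,0,0,-0.02,0,0,0],[1,0,0,-0.02,0,0,0],[1,0,0,0,0,0,0]]'; python3 - <<'E'
from h import *
p,d=optics.capture("top"); W=cloud("top",d); P=sel(W,[.45,.1,.163],[.56,.26,.18]); print(rect(P),len(P))
E
```

```text
time_s: 6.5
tcp_pos: [0.6138, 0.1881, 0.1427]
ee_rot: [-179.9, -0.3, -179.8]
force: [0.4, -0.2, 0.3]
opening: 0.997
grasp_force: 0.0
(array([540.3, 184.3]), array([10.7, 32. ]), 11.02) 91
```

```bash
python3 -m pendant '[[1,0.0015,0,0.001,0,0,0],[-1,0,0,0,0,0,0],[-1,0,0,0,0,0,0],[-1,0,0,0,0,0,0],[-1,0,0,0,0,0,0],[-1,0,0,0,0,0,0],[-1,0,0,0,0,0,0],[-1,0,0,0,0,0,0],[-1,0,0,0,0,0,0],[-1,0,0,0,0,0,0]]' 60; python3 -m pendant '[[-1,0,0,0.01,0,0,0],[-1,0,0,0.01,0,0,0],[-1,0,0,0.01,0,0,0],[-1,0,0,0,0,0,0],[-1,0,0,0,0,0,0],[-1,0,0,0,0,0,0]]'; python3 -m pendant '[[-1,0,0,0,0,0,0]]'
```

```text
time_s: 7.55
tcp_pos: [0.6175, 0.1886, 0.1454]
ee_rot: [180.0, -0.0, -179.8]
force: [0.0, 1.3, -0.4]
opening: 0.343
grasp_force: 60.0
time_s: 8.15
tcp_pos: [0.617, 0.1884, 0.175]
ee_rot: [-180.0, -0.1, -179.8]
force: [1.0, -0.2, -6.5]
opening: 0.345
grasp_force: 60.0
time_s: 8.25
tcp_pos: [0.6171, 0.1884, 0.1748]
ee_rot: [-180.0, -0.1, -179.8]
force: [-0.5, 1.0, -5.3]
opening: 0.347
grasp_force: 60.0
```

```bash
python3 -m pendant '[[-1,0,0,0.04,0,0,0],[-1,0,0,0.04,0,0,0],[-1,0,-0.02,0.04,0,0,0],[-1,0,-0.04,0,0,0,0],[-1,-0.015,-0.04,0,0.019,-0.1295,0],[-1,-0.025,-0.04,0,0.019,-0.1295,0],[-1,-0.03,-0.035,0,0.019,-0.1295,0],[-1,-0.03,-0.03,-0.005,0.0195,-0.1295,0],[-1,-0.03,-0.01,-0.02,0,0,0],[-1,-0.013,0,-0.012,0,0,0]]'; python3 -m pendant '[[-1,0,0,0,0,0,0],[-1,0,0,0,0,0,0],[-1,0,0,0,0,0,0]]'; cat > look.py <<'E'
import sys
from h import *
from scipy.spatial.transform import Rotation as Ro
from scipy.optimize import least_squares
s=readout.get_state(); T=np.array(s["tcp_pos"]); R=Ro.from_euler("xyz",s["ee_rot"],degrees=True).as_matrix()
print("tcp",T.round(4),"tool z",R[:,2].round(4),"F",np.round(s["force"],1))
for c in["scene","top"]:
    p,d=optics.capture(c); cv2.imwrite(f"pics/{c}_{sys.argv[1]}.png",p[:,:,::-1]); W=cloud(c,d)
    L=(W-T)@R   # tool coords; gun foot at tool z=+.089
    m=(L[...,2]>.017)&(L[...,2]<.086)&(np.hypot(L[...,0],L[...,1])<.03); P=L[m]
    def f(q): # barrel axis x=q0+q2*(z-.089), r=.020
        a=P[:,2]-.089; k=np.hypot(P[:,0]-q[0]-q[2]*a,P[:,1]-q[1]-q[3]*a); return k-.02
    r=least_squares(f,[0,0,0,0],loss="soft_l1",f_scale=.001)
    print(c,len(P),"axis off at foot mm",(r.x[:2]*1e3).round(2),"slope deg",np.degrees(r.x[2:]).round(2),"res",np.abs(r.fun).mean())
    m=(L[...,2]>.04)&(L[...,2]<.2)&(np.hypot(L[...,0],L[...,1])<.025)
    Z=L[m][:,2]; rr=np.hypot(*L[m][:,:2].T); print("  foot z (end of r>15)",np.percentile(Z[(rr>.016)&(Z<.1)],98).round(4),"mouth z",np.percentile(Z[Z<.15],99).round(4))
E
python3 look.py a
```

```text
time_s: 9.25
tcp_pos: [0.4678, -0.0272, 0.2549]
ee_rot: [175.3, 29.2, 178.9]
force: [-0.5, -0.3, -7.1]
opening: 0.345
grasp_force: 60.0
time_s: 9.55
tcp_pos: [0.4763, -0.0264, 0.2599]
ee_rot: [175.3, 29.8, 179.1]
force: [0.0, -0.1, -6.0]
opening: 0.348
grasp_force: 60.0
tcp [ 0.4763 -0.0264  0.2599] tool z [ 0.4967  0.073  -0.8649] F [ 0.  -0.1 -6. ]
scene 246 axis off at foot mm [-0.84  0.02] slope deg [ 1.46 -0.46] res 0.0004038121817863709
  foot z (end of r>15) 0.0829 mouth z 0.1337
top 556 axis off at foot mm [1.54 0.23] slope deg [-1.58  0.72] res 0.0005684716106648357
  foot z (end of r>15) 0.084 mouth z 0.1314
```

```bash
python3 -m pendant '[[-1,-0.0022,-0.0004,-0.0013,0,0,0],[-1,0.005,0.0007,-0.0086,0,0,0],[-1,0.005,0.0007,-0.0086,0,0,0],[-1,0.005,0.0007,-0.0086,0,0,0],[-1,0,0,0,0,0,0],[-1,0,0,0,0,0,0],[-1,0,0,0,0,0,0]]'; python3 look.py b; python3 - <<'E'
import cv2,numpy as np
a=cv2.imread("pics/scene_b.png")[140:260,290:410]; b=cv2.imread("pics/top_b.png")[150:270,310:430]
cv2.imwrite("pics/crop2.png",np.hstack([cv2.resize(x,(400,400),interpolation=cv2.INTER_CUBIC) for x in(a,b)]))
E
```

```text
time_s: 10.35
tcp_pos: [0.4875, -0.0248, 0.2316]
ee_rot: [175.3, 29.7, 179.0]
force: [0.5, 0.9, -5.8]
opening: 0.345
grasp_force: 60.0
tcp [ 0.4875 -0.0248  0.2316] tool z [ 0.4951  0.0731 -0.8658] F [ 0.5  0.9 -5.8]
scene 195 axis off at foot mm [-0.92  0.03] slope deg [ 1.51 -0.37] res 0.0004142807620813451
  foot z (end of r>15) 0.0846 mouth z 0.1326
top 491 axis off at foot mm [ 1.13 -0.09] slope deg [-1.63  0.54] res 0.0005926449912938909
  foot z (end of r>15) 0.0832 mouth z 0.147
```

View pics/crop2.png

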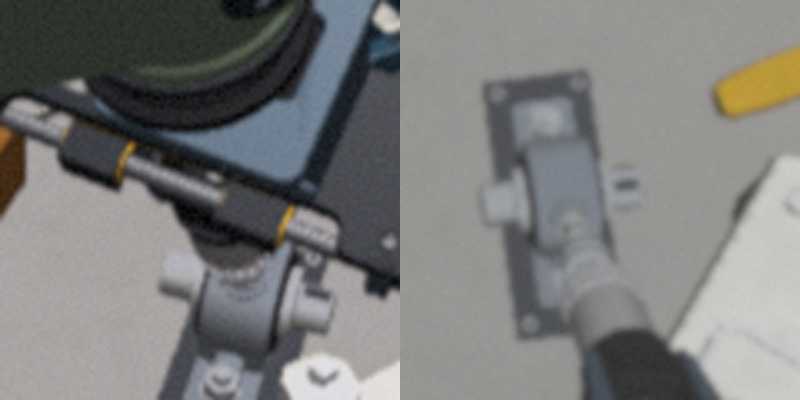

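```bash
python3 -m pendant '[[-1,0.0012,0.0001,0.0007,0,0,0],[-1,0.0025,0.0004,-0.0043,0,0,0],[-1,0.0025,0.0004,-0.0043,0,0,0],[-1,0.002,0.0003,-0.0035,0,0,0],[-1,0,0,0,0,0,0],[-1,0,0,0,0,0,0]]'; python3 -m pendant '[[-1,0,0,0,0,0,0],[-1,0,0,0,0,0,0]]'
```

```text
time_s: 11.05
tcp_pos: [0.4954, -0.0235, 0.2196]
ee_rot: [175.3, 29.6, 179.0]
force: [-0.7, 0.1, -6.8]
opening: 0.346
grasp_force: 60.0
time_s: 11.25
tcp_pos: [0.4956, -0.0236, 0.2201]
ee_rot: [175.3, 29.7, 179.0]
force: [-0.8, -0.5, -6.4]
opening: 0.35
grasp_force: 60.0
```

```bash
for i in 1 2; do :; done; python3 -m pendant '[[-1,0.001,0.0002,-0.0017,0,0,0],[-1,0.001,0.0001,-0.0017,0,0,0],[-1,0,0,0,0,0,0]]'; python3 -m pendant '[[-1,0.001,0.0002,-0.0017,0,0,0],[-1,0.001,0.0001,-0.0017,0,0,0],[-1,0,0,0,0,0,0]]'; python3 -m pendant '[[-1,0.001,0.0002,-0.0017,0,0,0],[-1,0.001,0.0001,-0.0017,0,0,0],[-1,0,0,0,0,0,0]]'
```

```text
time_s: 11.55
tcp_pos: [0.4979, -0.0234, 0.217]
ee_rot: [175.3, 29.7, 179.0]
force: [-0.9, 0.0, -3.2]
opening: 0.35
grasp_force: 60.0
time_s: 11.85
tcp_pos: [0.4996, -0.023, 0.2129]
ee_rot: [175.3, 29.7, 179.0]
force: [-0.8, -0.1, -4.6]
opening: 0.345
grasp_force: 60.0
time_s: 12.15
tcp_pos: [0.5017, -0.0227, 0.2088]
ee_rot: [175.3, 29.6, 179.0]
force: [5.1, -0.4, -11.3]
opening: 0.345
grasp_force: 60.0
```

```bash
python3 -m pendant '[[-1,0.001,0.0002,-0.0017,0,0,0],[-1,0.001,0.0001,-0.0017,0,0,0],[-1,0,0,0,0,0,0]]'; python3 -m pendant '[[-1,0.001,0.0002,-0.0017,0,0,0],[-1,0.001,0.0001,-0.0017,0,0,0],[-1,0,0,0,0,0,0]]'; python3 -m pendant '[[-1,0.001,0.0002,-0.0017,0,0,0],[-1,0.001,0.0001,-0.0017,0,0,0],[-1,0,0,0,0,0,0]]'
```

```text
time_s: 12.45
tcp_pos: [0.5033, -0.0224, 0.2064]
ee_rot: [175.3, 29.6, 179.0]
force: [-1.3, -0.8, -4.8]
opening: 0.342
grasp_force: 60.0
time_s: 12.75
tcp_pos: [0.5051, -0.0221, 0.2035]
ee_rot: [175.3, 29.7, 179.0]
force: [-6.6, -1.5, 2.6]
opening: 0.351
grasp_force: 60.0
time_s: 13.05
tcp_pos: [0.507, -0.0218, 0.2003]
ee_rot: [175.3, 29.7, 179.0]
force: [-7.2, -1.7, 3.6]
opening: 0.344
grasp_force: 60.0
```

```bash
python3 -m pendant '[[-1,0.001,0.0002,-0.0017,0,0,0],[-1,0.001,0.0001,-0.0017,0,0,0],[-1,0.001,0.0001,-0.0017,0,0,0],[-1,0.0007,0.0001,-0.0011,0,0,0],[-1,0,0,0,0,0,0],[-1,0,0,0,0,0,0]]'; python3 -m pendant '[[-1,0,0,0,0,0,0],[-1,0,0,0,0,0,0]]';python3 -m pendant '[[-1,0,0,0,0,0,0]]';  python3 look.py c; python3 - <<'E'
import cv2,numpy as np
a=cv2.imread("pics/scene_c.png")[60:300,180:420]; b=cv2.imread("pics/top_c.png")[140:280,230:370+0]
a=cv2.resize(a,(400,400),interpolation=cv2.INTER_CUBIC);b=cv2.resize(cv2.imread("pics/top_c.png")[140:300,230:390],(400,400),interpolation=cv2.INTER_CUBIC)
cv2.imwrite("pics/crop3.png",np.hstack([a,b]))
E
```

```text
time_s: 13.65
tcp_pos: [0.5104, -0.0213, 0.1944]
ee_rot: [175.3, 29.7, 179.1]
force: [-10.1, -3.1, 7.3]
opening: 0.349
grasp_force: 60.0
time_s: 13.85
tcp_pos: [0.5104, -0.0213, 0.1944]
ee_rot: [175.3, 29.7, 179.1]
force: [-11.0, -1.9, 6.7]
opening: 0.348
grasp_force: 60.0
time_s: 13.95
tcp_pos: [0.5104, -0.0213, 0.1944]
ee_rot: [175.3, 29.7, 179.0]
force: [-10.2, -2.2, 5.9]
opening: 0.348
grasp_force: 60.0
tcp [ 0.5104 -0.0213  0.1944] tool z [ 0.4948  0.0733 -0.8659] F [-10.2  -2.2   5.9]
scene 154 axis off at foot mm [-0.68  0.01] slope deg [ 1.77 -0.39] res 0.0004007889043348008
  foot z (end of r>15) 0.082 mouth z 0.149
top 412 axis off at foot mm [ 1.23 -0.02] slope deg [-1.75  0.72] res 0.0005624232307338639
  foot z (end of r>15) 0.0834 mouth z 0.1481
```

View pics/crop3.png

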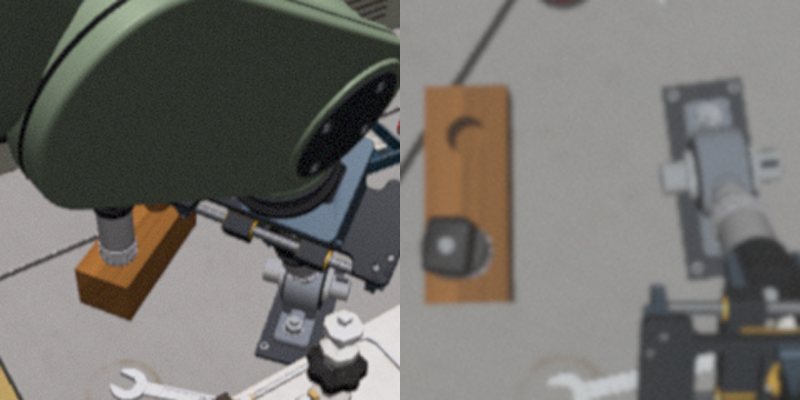

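```bash
python3 -c "
from plant import job_done; print(job_done())"
```

```text
the job is handed in; nothing more can be done
None
```

The full gun (about 0.6 kg by wrist force) is snapped onto the grease nipple and held there, its nozzle spring in by about 13–14 of 16 mm. The empty gun is back standing in its hole, and the job was handed in at about 14 s.

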